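Close up the bin tray and refit the long bin

TASK

Tidy the bin tray: lift out the spanner that was left lying across it and lay it flat in the empty bay of the open socket case, push the bins up against the handle end of the tray, and put the long bin from the bench into the tray with them, so that all four stand in one closed row, each butted flush against the next and the first against the handle-end plate, with no gaps. The bins are full of loose fasteners, so keep them upright and never drop or slam them, and leave the jar, the pot and the screwdriver where they are.

Things in the scene. Friction and masses are not known exactly. Their poses are not given: they have to be found in the camera images.
- tray_stop (a point): Narrow steel bin tray, fixed. Point on its floor (3 mm above the bench), mid-width, at the inner face of the end plate with the pull handle. y runs along the tray away from that plate, x across, z up. Inside 372 mm long, 68 wide; lips (two sides, far end) 3 thick, tops 18 above the bench; end plate 3 thick, 48 high, its handle 26 beyond. Side lips are free on both sides for the fingers.
- bin_a_mid (a point): Short open bin of milky plastic in the tray (holding bolts): 62 mm wide, 75 long, 55 high, walls 3, 0.2 to 0.45 kg. The point is its centre, half-way up; z up, y along its 75 mm length (along the tray), x across its 62 mm width. Slides along the tray with 3 mm play each side.
- bin_b_mid (a point): Short open bin of milky plastic in the tray (holding washers): 62 mm wide, 75 long, 55 high, walls 3, 0.2 to 0.45 kg. The point is its centre, half-way up; z up, y along its 75 mm length (along the tray), x across its 62 mm width. Slides along the tray with 3 mm play each side.
- bin_c_mid (a point): Short open bin of milky plastic in the tray (holding brass screws): 62 mm wide, 75 long, 55 high, walls 3, 0.2 to 0.45 kg. The point is its centre, half-way up; z up, y along its 75 mm length (along the tray), x across its 62 mm width. Slides along the tray with 3 mm play each side.
- long_bin_mid (a point): Long open bin of the same plastic (coach bolts) on the bench between robot and tray: 62 mm wide, 112 long, 55 high, walls 3, 0.3 to 0.6 kg. Point at its centre, half-way up; z up, y along its 112 mm length, x across the width; same either way round. Too long for any gap at the start; beside the three short bins, closed up, there is 147 mm of room.
- spanner_mid (a point): Steel combination spanner lying flat across the tray's side lips (underside 18 mm above the bench), between bins or at a row end; 153 mm long, 0.12 kg. Point at mid-shank, mid-thickness. x along it to the ring end (75 mm off, 26 wide); open jaw (26 wide) ends 78 mm the other way; shank 12 wide (y), 6 thick (z). At least 25 mm is free on each side of the shank inside the tray.
- case_bay (a point): Open dark steel socket case, fixed on the left. Point at the middle of the floor of its empty bay, 3 mm above the bench; x along the case, y across towards the hinge, z up. Bay 240 mm long (x), y from -43 to +42; walls 3 thick, 40 high; on +y a divider 25 high, then sockets 35 high, and from y = +92 the opened lid, rising to 155.
- jar: Bystander: glass jar with a blue lid, 72 mm across, 95 mm high, on the bench between robot and tray. Origin at the centre of its underside.
- pot: Bystander: white plastic pot with nails, 82 mm across, 92 mm high, on the bench between robot and tray. Origin at the centre of its underside.
- driver: Bystander: wooden-handled screwdriver, 200 mm long, lying along the bench beyond the tray.

How it is judged:
At the end, for the whole second after the job is handed in: All four bins stand upright on the tray floor in one row, in any order, from the handle-end plate; the gaps along the row, that at the plate included, total under 5 mm. The spanner lies flat in the empty bay of the socket case (middle within 60 mm along, 42 mm across) (y of bin_a_mid in the frame of tray_stop between 0.0335 and 0.3045 m and x of bin_a_mid in the frame of tray_stop between -0.006 and 0.006 m and z of bin_a_mid in the frame of tray_stop between 0.022 and 0.033 m and angle between each of bin_a_mid, bin_b_mid, bin_c_mid, long_bin_mid's own z axis and vertical below 0.06 rad and y of bin_b_mid in the frame of tray_stop between 0.0335 and 0.3045 m and x of bin_b_mid in the frame of tray_stop between -0.006 and 0.006 m and z of bin_b_mid in the frame of tray_stop between 0.022 and 0.033 m and y of bin_c_mid in the frame of tray_stop between 0.0335 and 0.3045 m and x of bin_c_mid in the frame of tray_stop between -0.006 and 0.006 m and z of bin_c_mid in the frame of tray_stop between 0.022 and 0.033 m and y of long_bin_mid in the frame of tray_stop between 0.052 and 0.286 m and x of long_bin_mid in the frame of tray_stop between -0.006 and 0.006 m and z of long_bin_mid in the frame of tray_stop between 0.022 and 0.033 m and x of spanner_mid in the frame of case_bay between -0.06 and 0.06 m and y of spanner_mid in the frame of case_bay between -0.045 and 0.042 m and z of spanner_mid in the frame of case_bay below 0.015 m and angle between the z axis of spanner_mid and the z axis of case_bay, either way round below 0.3 rad); the robot touches nothing.
It fails at once if a bin is dropped or slammed (it moves faster than 0.6 m/s within about 30 mm of its standing height) ((linear speed of bin_a above 0.6 m/s and height (world z) of bin_a_mid below 0.06 m) or (linear speed of bin_b above 0.6 m/s and height (world z) of bin_b_mid below 0.06 m) or (linear speed of bin_c above 0.6 m/s and height (world z) of bin_c_mid below 0.06 m) or (linear speed of long_bin above 0.6 m/s and height (world z) of long_bin_mid below 0.06 m)).
It fails at once if a bin is tipped by more than about 25 degrees, so that fasteners spill (angle between any of bin_a_mid, bin_b_mid, bin_c_mid, long_bin_mid's own z axis and vertical above 0.45 rad).
It fails at once if the jar, the pot or the screwdriver is shifted by more than 20 mm (distance of any of jar, pot, driver from where it was at the start of the episode above 0.02 m).
It also fails if it takes over 67 s, if anything falls off the work surface, if the arm or the gripper's body presses on something with over 40 N, if the wrist force passes 120 N, or if a joint passes its speed limit or range.

ROBOT

A 6-joint arm with a two-finger parallel gripper is mounted at the origin on the work surface. World frame = base frame: x ahead of the robot, y to its left, z up, the work surface at z = 0. Lengths are in m, angles in rad, forces in N, time in s.
With the tool pointing down it reaches from about 0.35 to 0.775 m from the base axis. Payload 7.3 kg.
Tool frame: the origin (TCP) lies on the centre line of the jaws, within the pads' length; the fingertips stand 11 mm ahead of it and the grasp point (between the pads) lies 8 mm behind it; y points along the fingers, z is the direction in which the jaws open and shut, and the axes are right-handed (so a half turn about y gives the same grasp; the last joint's range is limited). The gripper opens to 92 mm and grips with 3 to 60 N. Pads are 19 mm wide; open, the fingers measure 130 mm over their backs; the gripper's body (75 mm by 190 mm) begins 47 mm behind the grasp point.
Start: joints at [-1.478, 0.342, 1.524, -0, 1.275, -0.146], TCP at [0.124, -0.51, 0.238] pointing down, gripper open.
Joint ranges: [-2.53, 2.53], [-0.77, 2.02], [0.04, 2.7], [-1, 4.14], [0.28, 2.66], [-3.11, 3.11]. Speed limits (rad/s): [2.57, 2.57, 3.14, 3.14, 3.14, 3.14].

INTERFACE

Orientations are given as [roll, pitch, yaw] about the fixed x, y, z axes, in that order (R = Rz(yaw) Ry(pitch) Rx(roll)).
In Python, from cell import robot, cams gives the robot as it stands.
- The arm moves only by the tool apply_moves, never from a script. Its argument "plan" is a list of rows, each a list of 7 numbers: the shift along the tool's x, y, z in m, then the turn, a rotation vector about the tool's x, y, z in degrees, then the gripper command: -1 is fully open, 1 is shut, values between are in proportion. A call has exactly 5 rows; each row is the pose to reach, as a shift and turn from the pose commanded when the call began, along the tool's axes at that moment; what a row does not reach only later rows make up. A row lasts 1/8 s, in which the tool goes at most 62.5 mm and 10.7 degrees, less where a joint would pass 70% of its speed; a pose out of reach is approached as far as the arm can. A call with a gripper value outside its range is refused whole. The fingers move at their own pace and stop on an object; "squeeze" is the grip in N (left out, the last holds). Time passes only in rows, so rows that repeat a pose let the fingers close, or fill a call up. It gives the time, the measured TCP pose, the force and the opening at its end, in the units of the state.
- robot.observe(): the state, without advancing time (a new reading comes with each control period).
- cams.read_camera(name): name is "scene" or "top" or "wrist"; returns the picture (480x640x3 uint8, blue, green, red); there is no depth.
- cams.calibration(name): a dict with "fx", "fy", "cx", "cy" (pixels), "dist" ([k1, k2, p1, p2, k3] as OpenCV has them; the pictures are not rectified), "extrinsics" (4x4, takes a point from world to camera coordinates); the wrist camera has in their place "T_tool_cam" (4x4, takes a point from camera to tool coordinates, whose origin is the TCP and whose axes are the tool frame's). Camera axes: x right, y up, looking along -z (the intrinsics and any distortion apply to the point x, -y, -z); pixel columns grow to the right and rows downward; lengths in m; the calibration is good to about 2 mm. A picture is of the moment at which its call begins: read the wrist's pose just before it. calibration takes no time and is no camera call.
- robot.hand_in(): hands the job in, once; it reports no verdict.
The state is a dict: "time": time; "qpos": joint angles; "qvel": joint speeds; "joint_efforts": joint torques, N m; "tool_pos": TCP position; "tool_rot": TCP orientation; "contact_force": force on the tool from outside, world axes, zero at the start; "torque": the same for the moment, N m; "opening": finger opening in m.
Only numpy, scipy, OpenCV 4.12 (cv2) and the standard library are available. Lean on these libraries where they do the work, as an engineer would, in place of code of your own. Each camera call takes 0.05 s, during which the arm holds its last target. There are 200 camera calls.

## Working session

There is one attempt and no reset: what is moved stays moved. The work goes in short steps, Python scripts to look and compute and a tool call to move; the robot and the scene stay as the last step left them, time stands still between calls to the robot, and variables do not carry over. Pictures are saved under pics/ and viewed, about 8 in all and at most 12, crops included, and the job is handed in when it is done.

Besides the shell and the picture viewer there is one more tool, called after ">>>" as name(argument=value, ...) on one line, values as JSON. apply_moves: Moves the arm, as the interface text tells. Its arguments: {"type":"object","properties":{"plan":{"type":"array","items":{"type":"array","items":{"type":"number"}}},"squeeze":{"type":"number"}},"required":["plan"]}

```bash
ls; mkdir -p pics
cat > h.py <<'E'
import numpy as np, cv2
from cell import robot, cams
from scipy.spatial.transform import Rotation as R
def save(n,f): 
    im=cams.read_camera(n); cv2.imwrite(f,im); return im
def cam(n,st=None):
    c=cams.calibration(n); K=np.array([[c['fx'],0,c['cx']],[0,c['fy'],c['cy']],[0,0,1]]); d=np.array(c['dist'],float)
    if 'extrinsics' in c: T=np.linalg.inv(np.array(c['extrinsics']))
    else:
        T=np.eye(4); T[:3,:3]=R.from_euler('xyz',st['tool_rot']).as_matrix(); T[:3,3]=st['tool_pos']; T=T@np.array(c['T_tool_cam'])
    return K,d,T
def rays(C,uv):
    K,d,T=C; p=cv2.undistortPoints(np.array(uv,float).reshape(-1,1,2),K,d).reshape(-1,2)
    v=np.c_[p[:,0],-p[:,1],-np.ones(len(p))]@T[:3,:3].T
    return T[:3,3],v
def plane(C,uv,z):
    o,v=rays(C,uv); return o+v*((z-o[2])/v[:,2])[:,None]
def tri(C1,u1,C2,u2):
    o1,a=rays(C1,u1);o2,b=rays(C2,u2);out=[]
    for x,y in zip(a,b):
        s=np.linalg.lstsq(np.c_[x,-y],o2-o1,rcond=None)[0]; p,q=o1+s[0]*x,o2+s[1]*y; out.append(np.r_[(p+q)/2,np.linalg.norm(p-q)])
    return np.array(out)
def proj(C,P):
    K,d,T=C; q=(np.array(P,float).reshape(-1,3)-T[:3,3])@T[:3,:3]
    return cv2.projectPoints(q*[1,-1,-1],np.zeros(3),np.zeros(3),K,d)[0].reshape(-1,2)
E
python3 - <<'E'
from h import *
np.set_printoptions(precision=4,suppress=True)
s=robot.observe(); print(s)
for n in('scene','top','wrist'):
    save(n,f'pics/{n}0.png'); c=cam(n,s); print(n,c[0][0,0],c[1],c[2])
E
```

```text
pics
{'time': 0.0, 'qpos': array([-1.478 ,  0.3427,  1.525 ,  0.    ,  1.2754, -0.146 ]), 'qvel': array([-0.0006,  0.001 ,  0.    , -0.001 , -0.0008, -0.0014]), 'joint_efforts': array([  0.0033, -43.1236, -24.422 ,   0.0722,   0.0561,  -0.0001]), 'tool_pos': array([ 0.1242, -0.5097,  0.237 ]), 'tool_rot': array([-1.5723,  0.0002, -2.9028]), 'contact_force': array([-0.1977,  0.778 ,  0.5645]), 'torque': array([ 0.0242, -0.0757,  0.0086]), 'opening': 0.09172662115865193}
scene 473.8573365965767 [-0.1278  0.      0.      0.      0.    ] [[ 0.2791 -0.8062  0.5217  1.0155]
 [ 0.9601  0.2435 -0.1374 -0.0478]
 [-0.0163  0.5392  0.842   0.7042]
 [ 0.      0.      0.      1.    ]]
top 577.052814661885 [0.0511 0.     0.     0.     0.    ] [[-0.0102  0.9984 -0.0554  0.542 ]
 [-0.9999 -0.0102  0.0016  0.0584]
 [ 0.001   0.0554  0.9985  1.0893]
 [ 0.      0.      0.      1.    ]]
wrist 420.24631832794427 [-0.0569  0.      0.      0.      0.    ] [[ 0.2379  0.9321  0.2731  0.1984]
 [-0.9713  0.2284  0.0663 -0.4914]
 [-0.0006 -0.281   0.9597  0.3843]
 [ 0.      0.      0.      1.    ]]
```

View pics/top0.png

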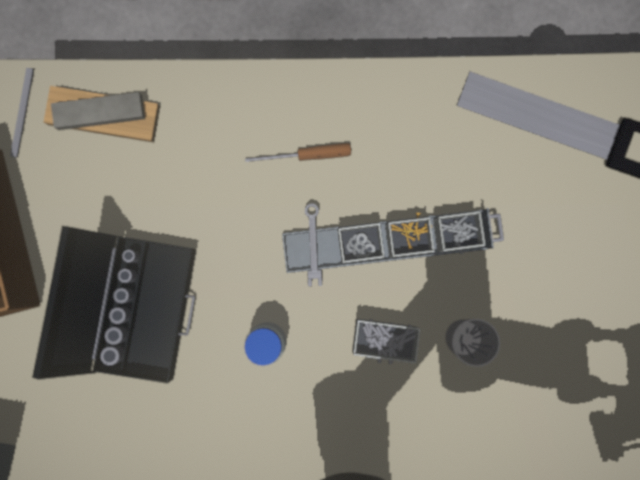

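View pics/scene0.png

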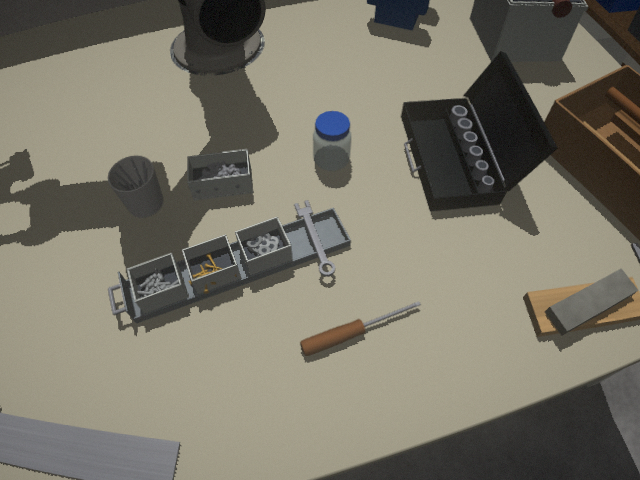

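The top view shows the tray running from about (287,250) to (492,228) with the handle on the right. The three bins are at (362,243), (411,237) and (462,231). The spanner crosses at (313,243), ring end up. The long bin is at (386,340), the jar at (264,346), the pot at (472,341), and the case bay at about (155,310). The scene view agrees. I'll enlarge the top view for corner pixels.

Run:
```python
import cv2
im=cv2.imread('pics/top0.png')[192:382,270:520]
im=cv2.convertScaleAbs(cv2.resize(im,None,fx=3.2,fy=3.2,interpolation=cv2.INTER_CUBIC),alpha=1.5)
for k in range(0,250,25): 
    cv2.putText(im,str(270+k),(int(k*3.2),10),0,.35,(0,0,255),1); cv2.line(im,(int(k*3.2),12),(int(k*3.2),18),(0,0,255),1)
for k in range(0,190,25):
    cv2.putText(im,str(192+k),(0,int(k*3.2)+4),0,.35,(0,0,255),1)
cv2.imwrite('pics/topcrop.png',im)
```

```text
(no output)
```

View pics/topcrop.png

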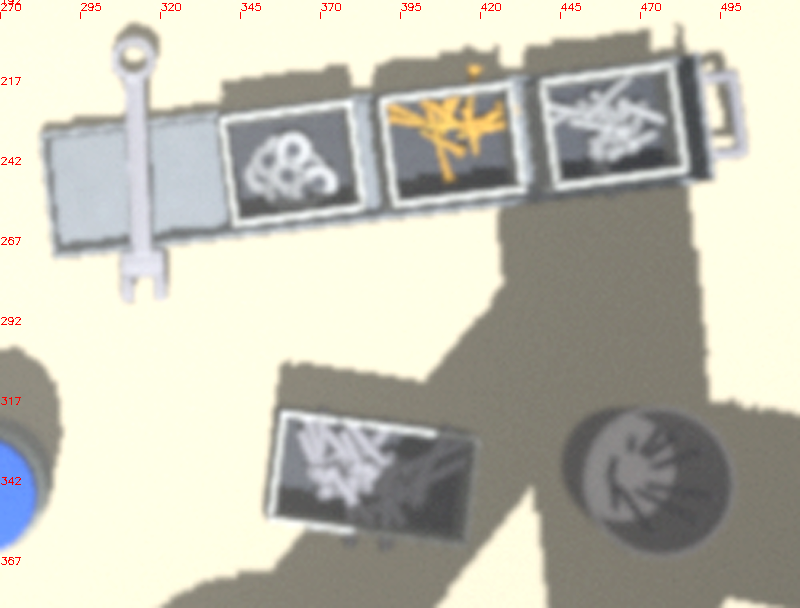

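```bash
cat > a.py <<'E'
from h import *
np.set_printoptions(precision=4,suppress=True)
C=cam('top'); S=cam('scene')
f=lambda L:np.array(L)/3.2+[270,192]
def rect(n,L,z):
    P=plane(C,f(L),z); c=P.mean(0); a=(P[1]+P[2]-P[0]-P[3])/2; b=(P[0]+P[1]-P[2]-P[3])/2
    print(n,c,'len',np.linalg.norm(a),np.linalg.norm(b),'ang',np.degrees(np.arctan2(a[1],a[0])),np.degrees(np.arctan2(b[1],b[0])))
rect('wash',[(220,117),(357,99),(368,210),(235,226)],.058)
rect('brass',[(380,100),(518,82),(528,190),(392,208)],.058)
rect('bolts',[(541,79),(678,62),(690,172),(555,190)],.058)
rect('long',[(279,409),(478,438),(468,542),(268,516)],.055)
print('far tray',plane(C,f([(42,128),(55,255)]),.018),'plate',plane(C,f([(680,55),(712,180)]),.048))
print('span ring,jaw', plane(C,f([(135,57),(142,278)]),.021))
print('case bay corners',plane(C,[(148,240),(196,245),(172,381),(124,374)],.04))
print('jar',plane(C,[(264,346)],.095),'pot',plane(C,[(472,341)],.09),'driver',plane(C,[(247,158),(350,150)],.012))
# two-view heights: ring centre, jaw; long bin corners; 
print(tri(C,np.r_[f([(135,57),(279,409),(220,117),(690,172)])],S,[(327,269),(247,151),(290,241),(129,265)]))
print(robot.observe()['time'])
E
python3 a.py
```

```text
wash [ 0.6084 -0.0198  0.058 ] len 0.0761332755397059 0.06206907670985322 ang -83.39481839912742 5.907996301943444
brass [ 0.6175 -0.109   0.058 ] len 0.07717730729486336 0.06081649794080373 ang -83.08724406911492 4.714783943473822
bolts [ 0.6274 -0.1991  0.058 ] len 0.07627274098371238 0.0622534568193082 ang -83.23968423574843 5.331390893548138
long [ 0.434  -0.0607  0.055 ] len 0.11144661786649189 0.05832186151970326 ang -98.27991085113624 -6.788436681146224
far tray [[0.6328 0.1241 0.018 ]
 [0.5589 0.1171 0.018 ]] plate [[ 0.6678 -0.2385  0.048 ]
 [ 0.597  -0.2546  0.048 ]]
span ring,jaw [[0.6734 0.0696 0.021 ]
 [0.545  0.0667 0.021 ]]
case bay corners [[0.6187 0.3677 0.04  ]
 [0.6088 0.2811 0.04  ]
 [0.3656 0.3228 0.04  ]
 [0.3794 0.4079 0.04  ]]
jar [[0.4314 0.1532 0.095 ]] pot [[ 0.4362 -0.2025  0.09  ]] driver [[ 0.7737  0.1914  0.012 ]
 [ 0.787  -0.0027  0.012 ]]
[[ 0.6735  0.0699  0.0209  0.0007]
 [ 0.4756 -0.0063  0.1197  0.003 ]
 [ 0.6335  0.0217  0.0687  0.0011]
 [ 0.6006 -0.2351  0.065   0.0046]]
0.15
```

View pics/wrist0.png

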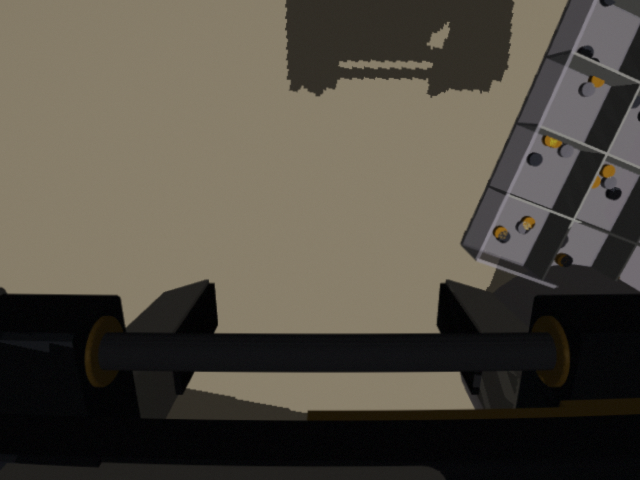

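```bash
cat > go.py <<'E'
import sys
from h import *
# usage: go.py x y z yawdeg  -> tool shift (m) and turn (deg) from the measured pose
def go(t,yaw,s=None):
    s=s or robot.observe(); Rc=R.from_euler('xyz',s['tool_rot'])
    d=Rc.inv().apply(np.array(t)-s['tool_pos']); r=(Rc.inv()*R.from_euler('xyz',[-90,0,yaw],degrees=True)).as_rotvec(degrees=True)
    return np.round(d,4),np.round(r,2)
if __name__=='__main__':
    a=[float(v) for v in sys.argv[1:]]; s=robot.observe(); print(round(s['time'],2),s['tool_pos'].round(4),np.degrees(s['tool_rot']).round(2),s['contact_force'].round(1),round(s['opening'],4)); print(*go(a[:3],a[3],s))
E
python3 go.py .611 .068 .17 -178.7
```

```text
0.15 [ 0.1242 -0.5098  0.2372] [-9.0060e+01  1.0000e-02 -1.6632e+02] [-0.3  0.4  0.6] 0.0918
[-0.6097  0.0678 -0.4462] [ 0.06 12.38 -0.  ]
```

>>> apply_moves(plan=[[-0.04, 0, -0.03, 0, 1, 0, 0.35], [-0.09, 0, -0.066, 0, 2, 0, 0.35], [-0.14, 0, -0.102, 0, 4, 0, 0.35], [-0.19, 0, -0.138, 0, 5, 0, 0.35], [-0.24, 0, -0.174, 0, 6, 0, 0.35]], squeeze=30)

```text
time: 0.78
tool_pos: [0.3171, -0.2826, 0.2377]
tool_rot: [-1.571, 0.0, -3.009]
contact_force: [0.4, -0.4, -0.3]
opening: 0.0464
```

```bash
python3 go.py .611 .068 .17 -178.7
```

```text
0.78 [ 0.3171 -0.2826  0.2377] [-8.9990e+01  1.0000e-02 -1.7238e+02] [ 0.4 -0.4 -0.3] 0.0464
[-0.3378  0.0677 -0.3086] [-0.01  6.32 -0.01]
```

>>> apply_moves(plan=[[-0.04, 0, -0.036, 0, 2, 0, 0.35], [-0.08, 0.01, -0.073, 0, 4, 0, 0.35], [-0.12, 0.02, -0.11, 0, 5, 0, 0.35], [-0.16, 0.03, -0.147, 0, 6, 0, 0.35], [-0.2, 0.035, -0.184, 0, 6.3, 0, 0.35]])

```text
time: 1.4
tool_pos: [0.4905, -0.0735, 0.2021]
tool_rot: [-1.571, -0.001, -3.118]
contact_force: [0.1, -1.6, 0.4]
opening: 0.03
```

```bash
python3 go.py .611 .068 .17 -178.7
```

```text
1.4 [ 0.4905 -0.0735  0.2021] [-9.0000e+01 -5.0000e-02 -1.7863e+02] [ 0.1 -1.6  0.4] 0.03
[-0.1239  0.032  -0.1386] [0.   0.07 0.05]
```

>>> apply_moves(plan=[[-0.04, 0.01, -0.045, 0, 0, 0, 0.35], [-0.08, 0.02, -0.09, 0, 0, 0, 0.35], [-0.11, 0.03, -0.124, 0, 0, 0, 0.35], [-0.123, 0.032, -0.138, 0, 0, 0, 0.35], [-0.123, 0.032, -0.138, 0, 0, 0, 0.35]])

```text
time: 2.02
tool_pos: [0.6095, 0.0668, 0.1696]
tool_rot: [-1.571, -0.002, -3.115]
contact_force: [-0.6, -0.2, 0.7]
opening: 0.0295
```

Run:
```python
from h import *
s=robot.observe(); im=save('wrist','pics/w1.png'); C=cam('wrist',s); print(s['tool_pos'])
print(proj(C,[[.611,.068,.021],[.6735,.0699,.021],[.533,.067,.021]]).round(1))
np.savez('w1.npz',p=s['tool_pos'],r=s['tool_rot'])
```

```text
[0.60948419 0.06679672 0.16963599]
[[325.5 219.1]
 [325.2 130.7]
 [324.1 316.2]]
```

View pics/w1.png

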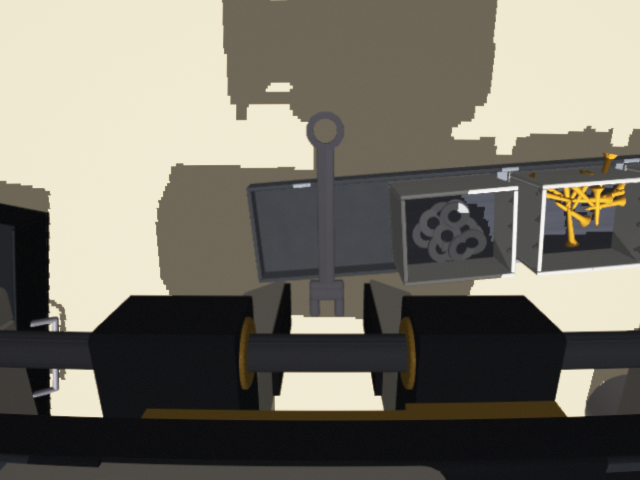

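The wrist view confirms the spanner: the ring is at (325,130) against a predicted (325.2,130.7), and the jaw end at (326,316). The fingers have clear space on both sides, so I'll descend and grip.

>>> apply_moves(plan=[[-0.001, 0.05, -0.001, 0, 0, 0, 0.35], [-0.0015, 0.1, -0.001, 0, 0, 0, 0.35], [-0.0015, 0.135, -0.001, 0, 0, 0, 0.35], [-0.0015, 0.1475, -0.001, 0, 0, 0, 0.35], [-0.0015, 0.1475, -0.001, 0, 0, 0, 0.35]])

```text
time: 2.7
tool_pos: [0.6108, 0.066, 0.0235]
tool_rot: [-1.571, -0.0, -3.118]
contact_force: [-0.3, 0.5, 0.2]
opening: 0.0297
```

>>> apply_moves(plan=[[0, 0, 0, 0, 0, 0, 1], [0, 0, 0, 0, 0, 0, 1], [0, 0, 0, 0, 0, 0, 1], [0, 0, 0, 0, 0, 0, 1], [0, -0.03, 0, 0, 0, 0, 1]])

```text
time: 3.32
tool_pos: [0.6093, 0.0668, 0.0517]
tool_rot: [-1.571, -0.005, -3.117]
contact_force: [0.1, 0.5, -0.2]
opening: 0.0112
```

>>> apply_moves(plan=[[0, -0.04, 0, 0, 0, 0, 1], [0, -0.08, 0, 0, 0, 0, 1], [0, -0.12, 0, 0, 0, 0, 1], [0, -0.12, 0, 0, 0, 0, 1], [0, -0.12, 0, 0, 0, 0, 1]])

```text
time: 3.95
tool_pos: [0.6103, 0.0668, 0.1723]
tool_rot: [-1.571, -0.002, -3.117]
contact_force: [-0.6, 0.9, -1.0]
opening: 0.0116
```

```bash
python3 go.py .496 .338 .17 -189.7
```

```text
3.95 [0.6103 0.0668 0.1723] [-9.0000e+01 -9.0000e-02 -1.7861e+02] [-0.6  0.9 -1. ] 0.0116
[ 0.1077  0.0025 -0.2739] [-1.000e-02  1.109e+01  9.000e-02]
```

>>> apply_moves(plan=[[0.02, 0, -0.05, 0, 2, 0, 1], [0.045, 0, -0.11, 0, 5, 0, 1], [0.07, 0, -0.17, 0, 8, 0, 1], [0.09, 0, -0.23, 0, 10, 0, 1], [0.1075, 0, -0.274, 0, 11, 0, 1]])

```text
time: 4.58
tool_pos: [0.495, 0.3397, 0.1712]
tool_rot: [-1.569, -0.003, 2.974]
contact_force: [0.9, -0.5, -2.1]
opening: 0.0118
```

>>> apply_moves(plan=[[0, 0, 0, 0, 0, 0, 1], [0, 0, 0, 0, 0, 0, 1], [0, 0, 0, 0, 0, 0, 1], [0, 0, 0, 0, 0, 0, 1], [0, 0, 0, 0, 0, 0, 1]])

```text
time: 5.2
tool_pos: [0.4973, 0.3374, 0.1732]
tool_rot: [-1.571, 0.0, 2.972]
contact_force: [-1.2, 0.2, -1.9]
opening: 0.0116
```

```bash
python3 - <<'E'
from h import *
s=robot.observe(); im=save('wrist','pics/w2.png'); C=cam('wrist',s); print(s['time'],s['tool_pos'],s['opening'])
c=np.array([.495,.3473]); a=np.radians(-9.7); ex=np.array([np.cos(a),np.sin(a)]); ey=np.array([-ex[1],ex[0]])
P=[[*(c+x*ex+y*ey),z] for x,y,z in[(-.123,-.046,.04),(.123,-.046,.04),(.123,.0435,.025),(-.123,.0435,.025)]]
uv=proj(C,P); print(uv.round(0))
cv2.polylines(im,[uv.astype(int)],True,(0,0,255),1)
cv2.circle(im,tuple(proj(C,[[*c,.003]])[0].astype(int)),4,(0,255,0),-1)
cv2.imwrite('pics/w2a.png',cv2.convertScaleAbs(im,alpha=2.2))
E
python3 go.py .4965 .3375 .05 -189.7
```

```text
5.2 [0.49732838 0.33735935 0.17320735] 0.01158623508758891
[[374. 384.]
 [387.  42.]
 [247.  46.]
 [262. 372.]]
5.25 [0.4972 0.3375 0.1732] [-90.     0.   170.32] [-0.6 -0.4 -0.8] 0.0114
[7.000e-04 1.232e-01 1.000e-04] [-0.    0.02 -0.  ]
```

View pics/w2a.png

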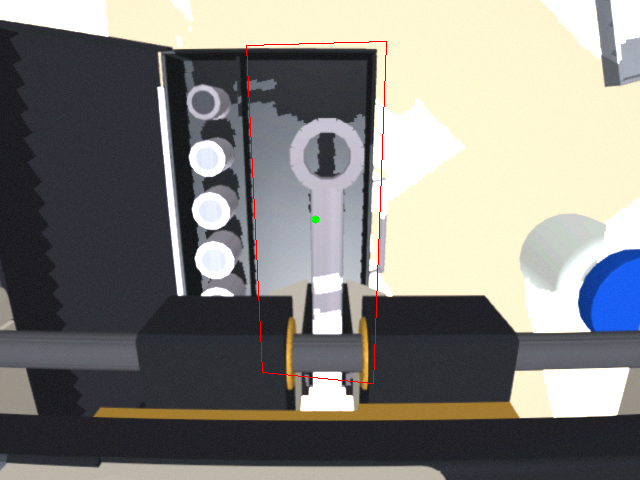

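The bay's front wall corner is at (377,52) against a predicted (387,42). The bay is therefore about 6 mm further towards the hinge than I had it, so I'll shift by that and lower.

>>> apply_moves(plan=[[0.002, 0.04, -0.006, 0, 0, 0, 1], [0.003, 0.09, -0.006, 0, 0, 0, 1], [0.003, 0.13, -0.006, 0, 0, 0, 1], [0.003, 0.15, -0.006, 0, 0, 0, 1], [0.003, 0.156, -0.006, 0, 0, 0, 1]])

```text
time: 5.88
tool_pos: [0.4944, 0.344, 0.0158]
tool_rot: [-1.569, -0.002, 2.973]
contact_force: [-0.0, 1.0, -1.9]
opening: 0.0109
```

>>> apply_moves(plan=[[0, 0, 0, 0, 0, 0, 1], [0, 0, 0, 0, 0, 0, 0.65], [0, 0, 0, 0, 0, 0, 0.65], [0, 0, 0, 0, 0, 0, 0.65], [0, 0, 0, 0, 0, 0, 0.65]])

```text
time: 6.5
tool_pos: [0.495, 0.3446, 0.0175]
tool_rot: [-1.571, 0.0, 2.974]
contact_force: [0.9, 0.2, -0.7]
opening: 0.0161
```

>>> apply_moves(plan=[[0, -0.02, 0, 0, 0, 0, 0.65], [0, -0.06, 0, 0, 0, 0, 0.65], [0, -0.1, 0, 0, 0, 0, 0.65], [0, -0.14, 0, 0, 0, 0, 0.65], [0, -0.155, 0, 0, 0, 0, 0.65]])

```text
time: 7.12
tool_pos: [0.4958, 0.345, 0.1748]
tool_rot: [-1.573, 0.003, 2.974]
contact_force: [0.3, 0.8, -0.2]
opening: 0.0163
```

```bash
python3 - <<'E'
from h import *
im=save('wrist','pics/w3.png')
cv2.imwrite('pics/w3a.png',cv2.resize(cv2.convertScaleAbs(im,alpha=2),None,fx=.6,fy=.6,interpolation=cv2.INTER_AREA))
E
python3 go.py .595 .085 .17 -83.8
```

```text
7.17 [0.496  0.3451 0.1754] [-90.17   0.23 170.39] [0.5 0.6 0.8] 0.0163
[-0.1411  0.0053  0.2399] [-9.0000e-02 -1.0581e+02 -3.1000e-01]
```

View pics/w3a.png

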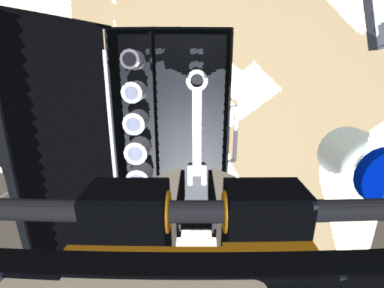

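The spanner lies flat in the bay: ring at (197,80) and jaw at (197,178) in the reduced picture, between the divider and the front wall. Next I'll push the bins.

>>> apply_moves(plan=[[-0.02, 0, 0.04, 0, -8, 0, 1], [-0.04, 0, 0.085, 0, -18, 0, 1], [-0.06, 0, 0.13, 0, -28, 0, 1], [-0.08, 0, 0.17, 0, -38, 0, 1], [-0.1, 0, 0.21, 0, -48, 0, 1]])

```text
time: 7.8
tool_pos: [0.5579, 0.1192, 0.1704]
tool_rot: [-1.572, -0.002, -2.466]
contact_force: [0.7, -0.0, -0.2]
opening: 0.0006
```

```bash
python3 go.py .6035 .051 .15 -83.8
```

```text
7.8 [0.5579 0.1192 0.1704] [-9.0090e+01 -1.4000e-01 -1.4129e+02] [ 0.7 -0.  -0.2] 0.0006
[0.007  0.0202 0.0818] [  0.15 -57.49   0.08]
```

>>> apply_moves(plan=[[0.0, 0, 0.02, 0, -10, 0, 1], [0.003, 0.005, 0.04, 0, -20, 0, 1], [0.006, 0.01, 0.06, 0, -30, 0, 1], [0.007, 0.015, 0.075, 0, -40, 0, 1], [0.007, 0.02, 0.08, 0, -50, 0, 1]])

```text
time: 8.43
tool_pos: [0.6022, 0.0528, 0.1499]
tool_rot: [-1.574, -0.0, -1.594]
contact_force: [-0.6, -0.4, 0.3]
opening: 0.0003
```

>>> apply_moves(plan=[[0, 0, 0, 0, -7, 0, 1], [0, 0, 0, 0, -7, 0, 1], [0, 0, 0, 0, -7, 0, 1], [0, 0, 0, 0, -7, 0, 1], [0, 0, 0, 0, -7, 0, 1]])

```text
time: 9.05
tool_pos: [0.6026, 0.0538, 0.1522]
tool_rot: [-1.571, -0.0, -1.477]
contact_force: [0.3, -0.3, -0.6]
opening: 0.0003
```

```bash
python3 go.py .6035 .051 .03 -83.8
python3 - <<'E'
from h import *
s=robot.observe(); im=save('wrist','pics/w4.png'); C=cam('wrist',s)
e=np.array([-.107,.994]);n=np.array([.994,.107]); 
c=np.array([.6084,-.0198])
uv=proj(C,[[*(c+a*e+b*n),.058] for a,b in[(.0375,.031),(.0375,-.031),(-.0375,-.031),(-.0375,.031)]])
t=np.array([.6364,-.2522]); uv2=proj(C,[[*(t+a*e+b*n),.018] for a,b in[(.375,.037),(.375,-.037),(.2,-.037),(.2,.037)]])
im=cv2.convertScaleAbs(im,alpha=2)
cv2.polylines(im,[uv.astype(int)],True,(0,0,255),1);cv2.polylines(im,[uv2.astype(int)],True,(0,255,0),1);cv2.imwrite('pics/w4a.png',im)
E
```

```text
9.05 [0.6026 0.0538 0.1522] [-9.000e+01 -1.000e-02 -8.465e+01] [ 0.3 -0.3 -0.6] 0.0003
[0.0028 0.1222 0.0006] [-0.   -0.85  0.01]
```

View pics/w4a.png

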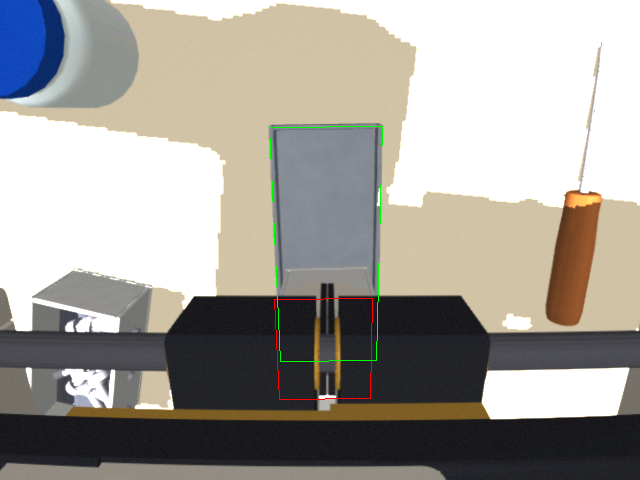

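The tray outline matches the prediction, the closed fingers are centred over the free floor and the bin face is ahead. I'll descend and push slowly.

>>> apply_moves(plan=[[0, 0.04, 0, 0, -0.8, 0, 1], [0, 0.08, 0, 0, -0.8, 0, 1], [0, 0.11, 0, 0, -0.8, 0, 1], [0, 0.122, 0, 0, -0.8, 0, 1], [0, 0.122, 0, 0, -0.8, 0, 1]])

```text
time: 9.72
tool_pos: [0.6026, 0.0537, 0.03]
tool_rot: [-1.571, 0.0, -1.463]
contact_force: [0.2, -0.1, -0.1]
opening: 0.0007
```

>>> apply_moves(plan=[[0.01, 0, 0, 0, 0, 0, 1], [0.02, 0, 0, 0, 0, 0, 1], [0.028, 0, 0, 0, 0, 0, 1], [0.036, 0, 0, 0, 0, 0, 1], [0.044, 0, 0, 0, 0, 0, 1]])

```text
time: 10.35
tool_pos: [0.6075, 0.0098, 0.0305]
tool_rot: [-1.57, 0.001, -1.463]
contact_force: [-0.5, 4.8, 3.3]
opening: 0.0004
```

>>> apply_moves(plan=[[0.004, 0, 0, 0, 0, 0, 1], [0.008, 0, 0, 0, 0, 0, 1], [0.012, 0, 0, 0, 0, 0, 1], [0.016, 0, 0, 0, 0, 0, 1], [0.02, 0, 0, 0, 0, 0, 1]])

```text
time: 10.98
tool_pos: [0.6095, -0.0096, 0.0302]
tool_rot: [-1.571, 0.001, -1.463]
contact_force: [-0.8, 5.6, 3.8]
opening: 0.0
```

>>> apply_moves(plan=[[0.0015, 0, 0, 0, 0, 0, 1], [0.003, 0, 0, 0, 0, 0, 1], [0.0045, 0, 0, 0, 0, 0, 1], [0.006, 0, 0, 0, 0, 0, 1], [0.007, 0, 0, 0, 0, 0, 1]])

```text
time: 11.6
tool_pos: [0.6101, -0.0162, 0.0302]
tool_rot: [-1.571, 0.001, -1.463]
contact_force: [-1.4, 8.7, 3.2]
opening: 0.0002
```

>>> apply_moves(plan=[[0.001, 0, 0, 0, 0, 0, 1], [0.002, 0, 0, 0, 0, 0, 1], [0.003, 0, 0, 0, 0, 0, 1], [0.0035, 0, 0, 0, 0, 0, 1], [0.004, 0, 0, 0, 0, 0, 1]])

```text
time: 12.22
tool_pos: [0.6101, -0.0163, 0.0303]
tool_rot: [-1.571, 0.006, -1.462]
contact_force: [-1.2, 24.2, 6.8]
opening: 0.0007
```

The row closed against the plate: the force rose to 24 N and travel stopped. I'll back off and go to the long bin.

>>> apply_moves(plan=[[-0.01, 0, 0, 0, 0, 0, 1], [-0.025, -0.01, 0, 0, 0, 0, 1], [-0.025, -0.06, 0, 0, 0, 0, 0.5], [-0.025, -0.11, 0, 0, 0, 0, 0], [-0.025, -0.14, 0, 0, 0, 0, -1]])

```text
time: 12.85
tool_pos: [0.6088, 0.0038, 0.1736]
tool_rot: [-1.567, -0.002, -1.463]
contact_force: [-0.1, -0.1, 0.8]
opening: 0.0259
```

```bash
python3 go.py .434 -.0607 .15 -97.5
python3 - <<'E'
from h import *
im=save('top','pics/top1.png')
E
```

```text
12.85 [0.6088 0.0038 0.1736] [-89.79  -0.1  -83.83] [-0.1 -0.1  0.8] 0.0259
[ 0.0453  0.023  -0.1808] [-0.23 13.67  0.07]
```

>>> apply_moves(plan=[[0.025, -0.01, -0.03, 0, 3, 0, -1], [0.05, -0.02, -0.08, 0, 6, 0, -1], [0.075, -0.025, -0.13, 0, 10, 0, -1], [0.1, -0.027, -0.17, 0, 13, 0, -1], [0.112, -0.027, -0.184, 0, 13.7, 0, -1]])

```text
time: 13.52
tool_pos: [0.4352, -0.1283, 0.1979]
tool_rot: [-1.571, -0.001, -1.705]
contact_force: [0.4, 0.1, 0.4]
opening: 0.0802
```

>>> apply_moves(plan=[[0, 0, 0, 0, 0, 0, -1], [0, 0, 0, 0, 0, 0, -1], [0, 0, 0, 0, 0, 0, -1], [0, 0, 0, 0, 0, 0, -1], [0, 0, 0, 0, 0, 0, -1]])

```text
time: 14.15
tool_pos: [0.4373, -0.1269, 0.1971]
tool_rot: [-1.571, 0.0, -1.701]
contact_force: [0.4, -0.6, -0.3]
opening: 0.0918
```

Run:
```python
from h import *
s=robot.observe(); im=save('wrist','pics/w5.png'); C=cam('wrist',s); print(s['time'],s['tool_pos'],s['tool_rot'],s['opening'])
np.savez('w5.npz',p=s['tool_pos'],r=s['tool_rot'])
a=np.radians(82.5); e=np.array([np.cos(a),np.sin(a)]);n=np.array([e[1],-e[0]]); c=np.array([.434,-.0607])
uv=proj(C,[[*(c+p*e+q*n),.055] for p,q in[(.056,.031),(.056,-.031),(-.056,-.031),(-.056,.031)]])
print(uv.round(0))
im=cv2.convertScaleAbs(im,alpha=1.8)
cv2.polylines(im,[uv.astype(int)],True,(0,0,255),1)
# right part: top view of closed row
t=cv2.imread('pics/top1.png')[205:275,280:510]; t=cv2.convertScaleAbs(cv2.resize(t,(640,195),interpolation=cv2.INTER_CUBIC),alpha=1.5)
im=np.vstack([im[:400],t]);cv2.imwrite('pics/w5a.png',im)
```

```text
14.15 [ 0.437315   -0.12687099  0.19707378] [-1.57104799e+00  5.11992438e-07 -1.70132233e+00] 0.0918339053762043
[[356.  40.]
 [259.  40.]
 [265. 211.]
 [353. 211.]]
```

View pics/w5a.png

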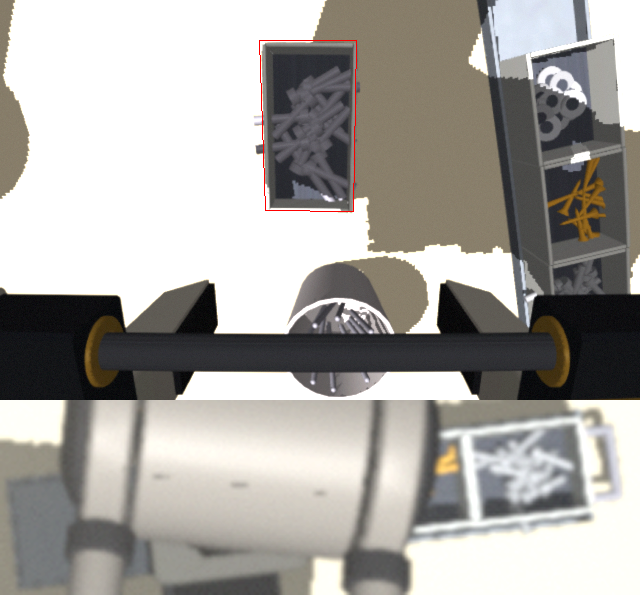

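The long bin's rim corners are at (262,43), (356,43), (354,210) and (266,210), which match the prediction to within about 1 mm. The short bins are closed up at right. The top view is blocked by the arm.

```bash
python3 - <<'E'
from h import *
np.set_printoptions(precision=4,suppress=True)
d=np.load('w5.npz'); C=cam('wrist',dict(tool_pos=d['p'],tool_rot=d['r'])); T=cam('top')
u=[(262,43),(266,210),(354,210),(356,43)]
t=np.array([(279,409),(478,438),(468,542),(268,516)])/3.2+[270,192]
# top: order TL(+x,+y),TR(+x,-y),BR(-x,-y),BL(-x,+y); wrist: right=+x, up=+y
print(tri(C,[u[3],u[2],u[1],u[0]],T,t))
P=plane(C,u,.055); print(P.mean(0)); a=P[0]+P[3]-P[1]-P[2]; print(np.degrees(np.arctan2(a[1],a[0])))
Q=plane(C,[(529,53),(612,40)],.058); e=np.array([-.107,.994]); print(Q,(Q[:,:2]-[.6364,-.2522])@e, Q.mean(0))
E
python3 go.py .434 -.0607 .15 -97.5
```

```text
[[ 0.4716 -0.0098  0.0502  0.0013]
 [ 0.4568 -0.1144  0.0795  0.0015]
 [ 0.3967 -0.1123  0.0532  0.0013]
 [ 0.4118 -0.0023  0.0512  0.0005]]
[ 0.4346 -0.0612  0.055 ]
82.35342272378139
[[ 0.5817 -0.03    0.058 ]
 [ 0.6373 -0.0275  0.058 ]] [0.2267 0.2232] [ 0.6095 -0.0288  0.058 ]
14.2 [ 0.4373 -0.127   0.1971] [-90.01  -0.   -97.49] [1.1 0.  0.8] 0.092
[-0.0653  0.0471 -0.0119] [0.01 0.01 0.  ]
```

>>> apply_moves(plan=[[-0.04, 0.02, -0.008, 0, 0, 0, -1], [-0.065, 0.05, -0.0115, 0, 0, 0, -1], [-0.065, 0.09, -0.0115, 0, 0, 0, -1], [-0.065, 0.13, -0.0115, 0, 0, 0, -1], [-0.065, 0.16, -0.0115, 0, 0, 0, -1]])

```text
time: 14.82
tool_pos: [0.4339, -0.061, 0.0358]
tool_rot: [-1.572, 0.0, -1.702]
contact_force: [-0.0, -0.4, 0.1]
opening: 0.0918
```

```bash
python3 go.py .4346 -.0612 .031 -97.6
```

```text
14.82 [ 0.4339 -0.061   0.0358] [-90.05   0.   -97.5 ] [-0.  -0.4  0.1] 0.0918
[0.0002 0.0048 0.0007] [ 0.05  0.1  -0.  ]
```

>>> apply_moves(plan=[[0, 0.005, 0, 0, 0, 0, -1], [0, 0.005, 0, 0, 0, 0, 0.4], [0, 0.005, 0, 0, 0, 0, 0.6], [0, 0.005, 0, 0, 0, 0, 0.8], [0, 0.005, 0, 0, 0, 0, 0.8]], squeeze=40)

```text
time: 15.45
tool_pos: [0.4344, -0.0613, 0.0329]
tool_rot: [-1.57, -0.0, -1.702]
contact_force: [-1.7, 0.1, 5.9]
opening: 0.0619
```

>>> apply_moves(plan=[[0, 0, 0, 0, 0, 0, 1], [0, 0, 0, 0, 0, 0, 1], [0, -0.005, 0, 0, 0, 0, 1], [0, -0.015, 0, 0, 0, 0, 1], [0, -0.03, 0, 0, 0, 0, 1]])

```text
time: 16.08
tool_pos: [0.4338, -0.0611, 0.0625]
tool_rot: [-1.572, 0.0, -1.702]
contact_force: [0.7, -0.5, -5.6]
opening: 0.0617
```

>>> apply_moves(plan=[[0, -0.03, 0, 0, 0, 0, 1], [0, -0.06, 0, 0, 0, 0, 1], [0, -0.09, 0, 0, 0, 0, 1], [0, -0.1, 0, 0, 0, 0, 1], [0, -0.1, 0, 0, 0, 0, 1]])

```text
time: 16.7
tool_pos: [0.4341, -0.0612, 0.1623]
tool_rot: [-1.57, -0.0, -1.702]
contact_force: [0.3, -0.0, -6.5]
opening: 0.0619
```

Run:
```python
from h import *
im=cv2.imread('pics/w4.png'); g=cv2.GaussianBlur(im,(3,3),0)
for r in(140,165,190,215,240):
    print(r,'L',g[r,266:290].mean(1).astype(int),'R',g[r,364:390].mean(1).astype(int))
```

```text
140 L [95 94 89 79 71 67 63 53 44 44 54 65 70 71 71 71 71 72 71 71 72 72 71 70] R [70 70 69 69 69 68 69 69 69 66 58 47 43 50 61 68 69 74 86 93 95 95 95 95
 95 95]
165 L [96 95 95 92 84 75 70 66 57 46 44 53 64 70 72 72 71 71 71 71 71 71 71 70] R [70 69 69 70 70 70 69 69 69 65 54 44 45 56 66 68 69 75 86 93 95 95 95 95
 95 95]
190 L [95 95 96 95 91 83 74 70 68 60 49 44 51 62 69 71 71 71 70 70 70 70 70 70] R [ 69  69  69  69  69  68  68  68  68  62  51  44  50  64  93 121 117 100
  95  95  95 100 131 184 216 222]
215 L [95 95 95 95 95 91 83 73 69 67 61 50 44 50 61 68 70 70 70 70 70 70 70 70] R [68 69 69 69 68 68 69 69 66 57 46 44 54 64 68 74 85 92 95 95 95 95 95 95
 95 95]
240 L [95 96 96 95 95 95 95 91 82 73 69 62 51 43 47 58 67 70 70 71 71 70 70 70] R [71 70 70 70 70 70 70 69 64 52 45 50 61 68 70 75 85 93 95 95 95 95 95 95
 95 95]
```

```bash
python3 - <<'E'
from h import *
np.set_printoptions(precision=4,suppress=True)
# w4 pose
st=dict(tool_pos=[.6026,.0538,.1522],tool_rot=np.radians([-90,-.01,-84.65])); C=cam('wrist',st)
rows=[140,165,215,240]
L=plane(C,list(zip([268.9,270.1,272.4,273.9],rows)),.018); Rr=plane(C,list(zip([381.8,381.5,380,379.7],rows)),.018)
for n,P in(('L',L),('R',Rr)):
    k=np.polyfit(P[:,1],P[:,0],1); print(n,'x at y=0.03:',np.polyval(k,.03),'slope',k[0],'ang',90-np.degrees(np.arctan(k[0])))
    if n=='L':kl=k
km=(kl+k)/2; print('mid at .03,.12',np.polyval(km,.03),np.polyval(km,.12),'width',(k[1]-kl[1]+(k[0]-kl[0])*.07)*np.cos(.107))
E
python3 go.py .6 .04 .165 -83.9
```

```text
L x at y=0.03: 0.5681695368346669 slope -0.10811947060711416 ang 96.17081859663995
R x at y=0.03: 0.6427558414497891 slope -0.10735125798854993 ang 96.12730827816407
mid at .03,.12 0.6054626891422281 0.5957665063554232 width 0.07419029529039611
16.7 [ 0.4341 -0.0612  0.1623] [-8.997e+01 -1.000e-02 -9.752e+01] [ 0.3 -0.  -6.5] 0.0619
[-0.122  -0.0027  0.1512] [-3.000e-02 -1.362e+01  1.000e-02]
```

The lip edges give a width of 74.2 mm (expected 74), a tray angle of 96.15° and a clean midline. I'll carry the bin over it.

```bash
python3 go.py .6045 .039 .162 -83.85
```

```text
16.7 [ 0.4341 -0.0612  0.1623] [-8.997e+01 -1.000e-02 -9.752e+01] [ 0.3 -0.  -6.5] 0.0619
[-0.1216  0.0003  0.1558] [-3.000e-02 -1.367e+01  1.000e-02]
```

>>> apply_moves(plan=[[-0.02, 0, 0.025, 0, -2, 0, 1], [-0.05, 0, 0.06, 0, -5, 0, 1], [-0.08, 0, 0.1, 0, -9, 0, 1], [-0.105, 0, 0.133, 0, -12, 0, 1], [-0.12, 0, 0.15, 0, -13.6, 0, 1]])

```text
time: 17.32
tool_pos: [0.5993, 0.0393, 0.1595]
tool_rot: [-1.574, 0.001, -1.462]
contact_force: [-0.3, -0.9, -4.5]
opening: 0.0616
```

>>> apply_moves(plan=[[0, 0, 0, 0, 0, 0, 1], [0, 0, 0, 0, 0, 0, 1], [0, 0, 0, 0, 0, 0, 1], [0, 0, 0, 0, 0, 0, 1], [0, 0, 0, 0, 0, 0, 1]])

```text
time: 17.95
tool_pos: [0.5985, 0.0379, 0.1624]
tool_rot: [-1.57, -0.0, -1.465]
contact_force: [0.7, 0.1, -4.6]
opening: 0.0623
```

```bash
python3 - <<'E'
from h import *
s=robot.observe(); im=save('wrist','pics/w6.png'); C=cam('wrist',s)
e=np.array([-.1071,.9942]);n=np.array([.9942,.1071]);c=s['tool_pos'][:2]; z=s['tool_pos'][2]+.022
uv=proj(C,[[*(c+a*e+b*n),z] for a,b in[(.056,.031),(.056,-.031)]])
print(uv); im=cv2.convertScaleAbs(im,alpha=2); cv2.line(im,tuple(uv[0].astype(int)),tuple(uv[1].astype(int)),(0,0,255),1)
cv2.imwrite('pics/w6a.png',cv2.resize(im[40:400],None,fx=.9,fy=.9))
E
python3 go.py .6045 .039 .07 -83.85
```

```text
[[428.19458959 183.12809542]
 [222.19372821 183.2314195 ]]
18.0 [0.5986 0.0379 0.1624] [-8.999e+01 -1.000e-02 -8.394e+01] [ 0.3 -0.6 -5.2] 0.0618
[-0.0005  0.0924  0.006 ] [-0.01 -0.09  0.01]
```

View pics/w6a.png

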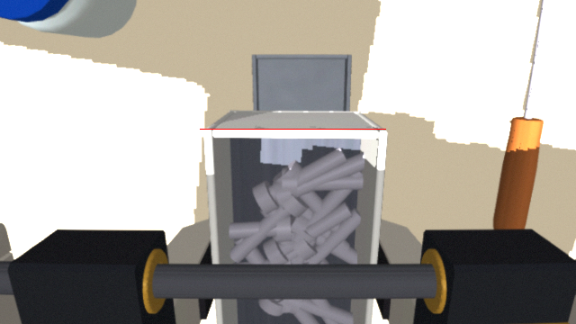

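>>> apply_moves(plan=[[0, 0.0, 0.004, 0, 0, 0, 1], [0, 0.02, 0.006, 0, 0, 0, 1], [0, 0.05, 0.006, 0, 0, 0, 1], [0, 0.08, 0.006, 0, 0, 0, 1], [0, 0.092, 0.006, 0, 0, 0, 1]])

```text
time: 18.62
tool_pos: [0.6038, 0.0388, 0.0684]
tool_rot: [-1.574, 0.0, -1.465]
contact_force: [-0.1, 0.2, -4.6]
opening: 0.0617
```

>>> apply_moves(plan=[[0, 0, 0, 0, 0, 0, 1], [0, 0, 0, 0, 0, 0, 1], [0, 0, 0, 0, 0, 0, 1], [0, 0, 0, 0, 0, 0, 1], [0, 0.008, 0, 0, 0, 0, 1]])

```text
time: 19.25
tool_pos: [0.6053, 0.0387, 0.0629]
tool_rot: [-1.569, -0.0, -1.465]
contact_force: [0.2, 0.1, -5.4]
opening: 0.0618
```

```bash
python3 go.py .6045 .039 .037 -83.85
```

```text
19.25 [0.6053 0.0387 0.0629] [-8.987e+01 -3.000e-02 -8.392e+01] [ 0.2  0.1 -5.4] 0.0618
[-0.0004  0.0259 -0.0008] [-0.13 -0.07  0.03]
```

>>> apply_moves(plan=[[0, 0.006, -0.0007, 0, 0, 0, 1], [0, 0.012, -0.0007, 0, 0, 0, 1], [0, 0.017, -0.0007, 0, 0, 0, 1], [0, 0.021, -0.0007, 0, 0, 0, 1], [0, 0.024, -0.0007, 0, 0, 0, 1]])

```text
time: 19.88
tool_pos: [0.6039, 0.0386, 0.0379]
tool_rot: [-1.571, -0.0, -1.465]
contact_force: [1.1, 0.3, -4.2]
opening: 0.0619
```

>>> apply_moves(plan=[[0, 0.001, 0, 0, 0, 0, 1], [0, 0.002, 0, 0, 0, 0, 1], [0, 0.002, 0, 0, 0, 0, 1], [0, 0.002, 0, 0, 0, 0, 1], [0, 0.002, 0, 0, 0, 0, 1]])

```text
time: 20.5
tool_pos: [0.6039, 0.0386, 0.0363]
tool_rot: [-1.571, -0.0, -1.465]
contact_force: [-0.6, -0.3, -4.8]
opening: 0.062
```

>>> apply_moves(plan=[[0, 0.0005, 0, 0, 0, 0, 1], [0, 0.001, 0, 0, 0, 0, 1], [0.002, 0.001, 0, 0, 0, 0, 1], [0.004, 0.001, 0, 0, 0, 0, 1], [0.006, 0.001, 0, 0, 0, 0, 1]])

```text
time: 21.12
tool_pos: [0.6053, 0.0332, 0.036]
tool_rot: [-1.569, 0.0, -1.465]
contact_force: [0.0, 5.4, 6.6]
opening: 0.062
```

>>> apply_moves(plan=[[0.001, 0, 0, 0, 0, 0, 1], [0.002, 0, 0, 0, 0, 0, 1], [0.003, 0, 0, 0, 0, 0, 1], [0.004, 0, 0, 0, 0, 0, 1], [0.004, 0, 0, 0, 0, 0, 1]])

```text
time: 21.75
tool_pos: [0.6057, 0.0295, 0.036]
tool_rot: [-1.569, 0.001, -1.465]
contact_force: [-1.3, 6.6, 5.2]
opening: 0.0617
```

>>> apply_moves(plan=[[0.001, 0, 0, 0, 0, 0, 1], [0.002, 0, 0, 0, 0, 0, 1], [0.003, 0, 0, 0, 0, 0, 1], [0.003, 0, 0, 0, 0, 0, 1], [0.003, 0, 0, 0, 0, 0, 1]])

```text
time: 22.38
tool_pos: [0.6057, 0.0291, 0.036]
tool_rot: [-1.569, 0.004, -1.463]
contact_force: [-2.0, 17.9, 6.9]
opening: 0.0616
```

>>> apply_moves(plan=[[0.001, 0, 0, 0, 0, 0, 1], [0.002, 0, 0, 0, 0, 0, 1], [0.003, 0, 0, 0, 0, 0, 1], [0.003, 0, 0, 0, 0, 0, 1], [0.003, 0, 0, 0, 0, 0, 1]])

```text
time: 23.0
tool_pos: [0.6054, 0.0287, 0.036]
tool_rot: [-1.57, 0.007, -1.463]
contact_force: [-3.0, 27.0, 7.8]
opening: 0.0616
```

Contact came at y = 0.029, as predicted (0.0287), and force built to 27 N, so the row is closed. I'll release and lift.

>>> apply_moves(plan=[[-0.002, 0, 0, 0, 0, 0, 1], [-0.002, 0, 0, 0, 0, 0, -0.4], [-0.002, 0, 0, 0, 0, 0, -0.8], [-0.002, 0, 0, 0, 0, 0, -0.8], [-0.002, 0, 0, 0, 0, 0, -0.8]])

```text
time: 23.62
tool_pos: [0.6054, 0.0242, 0.0351]
tool_rot: [-1.571, -0.0, -1.465]
contact_force: [-0.3, -0.5, -0.8]
opening: 0.082
```

>>> apply_moves(plan=[[0, -0.02, 0, 0, 0, 0, -0.8], [0, -0.06, 0, 0, 0, 0, -0.8], [0, -0.1, 0, 0, 0, 0, -0.8], [0, -0.14, 0, 0, 0, 0, -0.8], [0, -0.15, 0, 0, 0, 0, -0.8]])

```text
time: 24.25
tool_pos: [0.6067, 0.0244, 0.1881]
tool_rot: [-1.566, -0.001, -1.465]
contact_force: [0.8, 0.0, -0.8]
opening: 0.0828
```

>>> apply_moves(plan=[[0, 0, -0.05, 0, 0, 0, -0.8], [0, 0, -0.1, 0, 0, 0, -0.8], [0, 0, -0.15, 0, 0, 0, -0.8], [0, 0, -0.19, 0, 0, 0, -0.8], [0, 0, -0.21, 0, 0, 0, -0.8]])

```text
time: 24.88
tool_pos: [0.394, 0.0025, 0.1843]
tool_rot: [-1.573, 0.001, -1.465]
contact_force: [0.3, -0.8, -0.3]
opening: 0.0826
```

Run:
```python
from h import *
im=save('top','pics/top2.png'); sc=save('scene','pics/scene2.png')
a=cv2.resize(im[195:285,270:520],(720,259),interpolation=cv2.INTER_CUBIC)
b=cv2.resize(sc[190:330,90:370],(720,330))[:340]
cv2.imwrite('pics/f.png',cv2.convertScaleAbs(np.vstack([a,b]),alpha=1.6))
print(robot.observe()['time'])
```

```text
24.975
```

View pics/f.png

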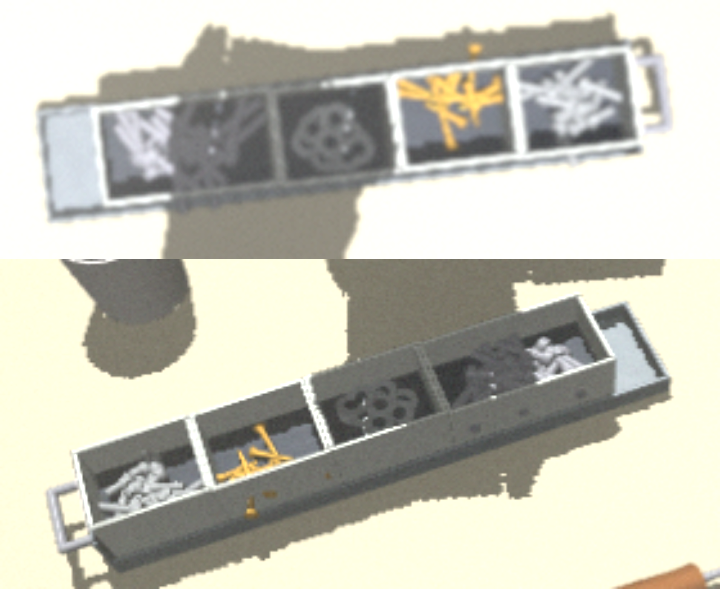

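The top and scene views show all four bins in one closed row from the plate, upright in the tray; the far rim is at (101,155) and the plate end at (634,98) in the crop. I'll do a numeric check of row length and bystander positions, then hand in.

Run:
```python
from h import *
C=cam('top'); f=lambda L:np.array(L)/2.88+[270,195]
P=plane(C,f([(101,155),(634,98)]),.058); print('row length',np.linalg.norm(P[1]-P[0]))
a=cv2.imread('pics/top0.png').astype(int); b=cv2.imread('pics/top2.png').astype(int)
def cen(i,box,m):
    x0,x1,y0,y1=box; M=m(i[y0:y1,x0:x1]); ys,xs=np.nonzero(M); return xs.mean()+x0,ys.mean()+y0,len(xs)
for n,box,m in(('jar',(235,300,315,375),lambda p:p[...,0]-p[...,2]>60),('driver',(290,360,135,170),lambda p:p[...,2]-p[...,0]>60)): print(n,cen(a,box,m),cen(b,box,m))
k=lambda i:cv2.minEnclosingCircle(np.argwhere((i[315:370,440:505].mean(2)<75))[:,::-1].astype(np.float32))
print('pot patch diff, see scene'); s0=cv2.imread('pics/scene0.png')[150:220,100:170];s2=cv2.imread('pics/scene2.png')
g=cv2.matchTemplate(cv2.Canny(s2[140:230,90:180],60,120),cv2.Canny(s0,60,120),cv2.TM_CCORR_NORMED); print(cv2.minMaxLoc(g),'expect (10,10)')
sp=(b[240:380,130:195].mean(2)>95); ys,xs=np.nonzero(sp); print('bright in bay',len(xs))
robot.hand_in(); print(robot.observe()['time'])
```

```text
row length 0.3324530935480528
jar (np.float64(262.55053974484787), np.float64(346.40922473012756), 1019) (np.float64(nan), np.float64(nan), 0)
driver (np.float64(324.2533783783784), np.float64(151.48986486486487), 296) (np.float64(324.2760736196319), np.float64(151.6319018404908), 326)
pot patch diff, see scene
(5.508408396082132e-09, 0.23382119834423065, (11, 0), (11, 11)) expect (10,10)
bright in bay 2143
the job is handed in; nothing more can be done
the job is handed in; nothing more can be done<stdin>:6: RuntimeWarning: Mean of empty slice.
  ret = ret.dtype.type(ret / rcount)
```

Run:
```python
import cv2,numpy as np
for n in('scene0','scene2'):
    p=cv2.imread(f'pics/{n}.png').astype(int)[95:175,290:380]; ys,xs=np.nonzero(p[...,0]-p[...,2]>60); print(n,len(xs),xs.mean() if len(xs) else None,ys.mean() if len(ys) else None)
```

```text
scene0 653 42.208269525267994 27.89739663093415
scene2 0 None None
```

View pics/scene2.png

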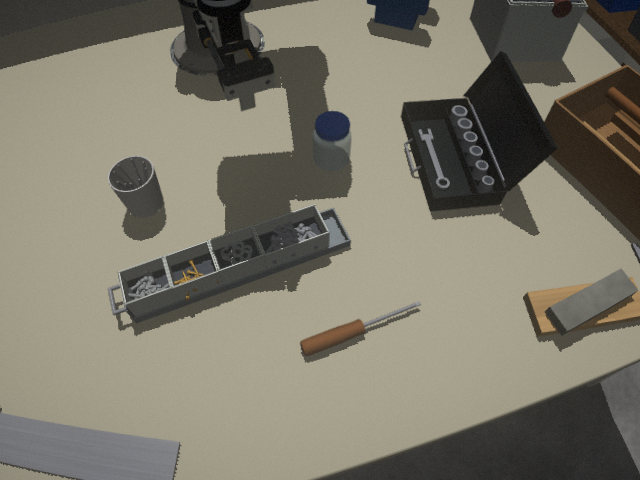

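The job is handed in, after about 25 s of the 67 s allowed. No verdict was reported.

**What I did:** I lifted the spanner out and lowered it into the empty bay of the case, releasing it about 9 mm above the floor. I pushed the three short bins up against the handle-end plate. Then I lowered the long bin into the tray and slid it against them, stopping when the push force reached 27 N.

**Last checks:**
- **Row:** the top and scene pictures show all four bins upright in one closed row, with no gap visible. By pixels the row measured 332 mm against 337 mm nominal. That is shorter than the bins can be, so it reflects how finely I could read the picture. Contact came at y = 0.029 m, against 0.0287 m predicted.
- **Spanner:** it lies flat in the empty bay in the last scene picture (ring 443,182; jaw 426,133). I did not work out its final position in the bay in numbers.
- **Bystanders:**
  - **Screwdriver:** unmoved to within 0.2 px in the top view.
  - **Pot:** its edge match came out within 1 px, but with a low score (0.23). It looks unmoved.
  - **Jar:** the colour check failed in both views, because my mask found no blue at the end. In the scene view the lid was in the arm's shadow. In the last scene picture the jar stands at its starting pixels (332,126).

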